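Fit a fresh cell in the studio wall clock

TASK

Fit the fresh battery cell into the holder on the back of the wall clock: put its flat end to the coil spring and press the spring back with the nub end still held up, then roll the nub end down past the red retaining lip so that the cell lies fully home and level with its nub on the contact, and let go. Work gently by feel, never forcing the spring or the holder, and leave the other things on the table where they are.

Things in the scene. Friction and masses are not known exactly. Their poses are not given: they have to be found in the camera images.
- cell_mid (a point): Centre of the fresh AA-size cell: cylinder 14.5 mm in diameter, 50.5 mm long over all, about 24 g; 49 mm black body with a 13 mm copper band at the nub end, then a steel nub 5.5 mm in diameter, 1.5 mm long. Its x axis runs along the cell from flat (minus) end to nub (plus) end; at the start its z is up. It starts lying in the groove of the rest, its axis 21.25 mm above the table.
- cell_plus (a point): Tip of the cell's nub, on its axis, 25.25 mm from cell_mid. Same axes as cell_mid.
- cell_minus (a point): Centre of the cell's flat end face, on its axis, 25.25 mm from cell_mid the other way. Same axes as cell_mid.
- rest_top (a point): Fixed pale wooden rest, 110 x 34 x 14 mm (x, y, z): this point is the centre of its flat top, 14 mm above the table, x along the groove. The cell lies on the top between two ribs, 2 mm high and 4 mm wide, whose inner faces are 5.5 mm either side of its axis.
- clock: Wall clock, 256 mm across (felt pad under it 270 mm), lying face down, fixed; flat back plate 36 mm above the table. Origin: centre of its underside; z up; x from the cell holder towards the brass hanger plate. In the middle a black movement, 58 x 58 mm, 18 mm high (white knob to 22 mm) above the plate; from it the dark grey open cell holder, 62.5 mm long, reaches out along the clock's -x.
- holder (a point): Mark fixed on the clock: nominal centre of a seated cell, on the holder's centre line, 47.25 mm above the table, axes as the clock's (x from spring to lip). The movement is clamped in a slot of the plate: holder, spring and lip together lie up to 6.5 mm off the listed nominal points either way along x, differently each time, firmly fixed; in y and z they are true. Feel for it. 25 N on it is too much.
- lip (a point): Nominal middle of the red retaining lip's lower inner edge (along x off with the holder, as said there). The lip is 11 mm wide, 2 mm thick, its underside 15.5 mm above the holder's floor (1 mm over a seated cell), and reaches 3.5 mm over the cell from the contact face in the end wall (2.5 mm thick, as high as the lip), where a seated cell's nub rests. The lip is square and rigid.
- spring_face (a point): Nominal front of the free coil spring (along x off with the holder): its tip, domed with 4 mm radius, on the seated cell's axis, 46.5 mm from the contact face, moving only along x. It pushes with 1.5 N when touched and 0.8 N more per mm; solid after 9.5 mm (9.1 N), then rigid. A seated cell holds it 4 mm in; to pass the lip the cell must hold it about 7.5 to 9 mm in all the way down.
- holder_floor (a point): Nominal middle of the holder's floor, 40 mm above the table, 4 mm above the plate; a seated cell lies on it. Side walls 17 mm apart, 2 mm thick: beside the spring (11 mm high over the floor, 46.5 to 62.5 mm from the contact face) and at the lip end (9 mm high, last 7 mm). Between them the sides are open for fingers and the floor is 12 mm wide. Wall behind the spring: 14 mm high.
- tape: Roll of masking tape lying flat, 80 mm across, 24 mm high; origin at the centre of its underside. Leave it alone.
- tin: Closed metal tin, 66 mm across, 45 mm high, standing; origin at the centre of its underside. Leave it alone.
- ink: Small black ink jar, 40 mm across, 85 mm high, standing; origin at the centre of its underside. Leave it alone.
- matches: Cardboard matchbox 53 x 36 x 15 mm lying flat; origin at the centre of its underside. Leave it alone.

How it is judged:
By the outcome, as a careful person would: the job done as asked, in the order asked, and still so for the second after the job is handed in, with the robot touching nothing.
It also fails if it takes over 72 s, if anything falls off the work surface, if the arm or the gripper's body presses on something with over 40 N, if the wrist force passes 120 N, or if a joint passes its speed limit or range.

ROBOT

A 7-joint arm with a two-finger parallel gripper is mounted at the origin on the work surface. World frame = base frame: x ahead of the robot, y to its left, z up, the work surface at z = 0. Lengths are in m, angles in rad, forces in N, time in s.
With the tool pointing down it reaches from about 0.4 to 0.9 m from the base axis. Payload 5.5 kg.
Tool frame: the origin (TCP) lies midway between the tips of the shut fingers; the grasp point (between the pads) lies 19 mm behind it (manip.grip_depth is the distance from the TCP to the grasp point, in m); z points along the fingers, x is the direction in which the jaws open and shut, and the axes are right-handed (so a half turn about z gives the same grasp; the last joint's range is limited). The gripper opens to 92 mm and grips with 3 to 60 N. Pads are 19 mm wide; open, the fingers measure 130 mm over their backs; the gripper's body (75 mm by 190 mm) begins 47 mm behind the grasp point.
Start: joints at [-0.97, 0.501, -0.427, 1.55, 0.221, 1.138, -0.21], TCP at [0.215, 0.613, 0.227] pointing down, gripper open.
Joint ranges: [-2.88, 2.88], [-0.31, 2.03], [-1.54, 1.56], [0.2, 2.42], [-1.41, 4.55], [0.19, 2.02], [-2.57, 2.57]. Speed limits (rad/s): [2.57, 2.57, 3.14, 3.14, 3.14, 3.14, 3.14].

INTERFACE

Orientations are given as a unit quaternion [x, y, z, w].
In Python, from bench import manip, effector, viewer gives the robot as it stands. Calls block until the motion is done:
- manip.move_pose(position, orientation): joint-space move of the TCP to a pose.
- manip.servo_line(position, ori=None, vel=0.15): straight line of the TCP; ori=None keeps the orientation; vel is the mean speed in m/s.
- manip.movej(angles): joint-space move.
- effector.open_jaws() and effector.close(f_grip=None): open the fingers fully, or close them until they stop; f_grip is the grip in N (None keeps the last).
- manip.sleep(seconds).
- manip.solve_ik(position, orientation): joint angles nearest the present ones, or None.
- viewer.get_image(name): name is "side" or "top" or "wrist"; returns the picture (384x512x3 uint8, red, green, blue); there is no depth.
- viewer.get_calibration(name): a dict with "vfov" (degrees; the focal length in pixels is half the picture's height over the tangent of half this angle, whatever the lens; pixels are square), "cx", "cy" (the principal point, pixels), "dist_coeffs" ([k1, k2, p1, p2, k3] as OpenCV has them; the pictures are not rectified), "eye" and "attitude" of the camera in the world. Camera axes: x right, y down, z forward; pixel columns grow to the right and rows downward; lengths in m; the calibration is good to about 2 mm. A picture is of the moment at which its call begins: read the wrist's pose just before it. get_calibration takes no time and is no camera call; for the wrist camera it gives the pose at the moment of the call.
A pose or a line that the arm cannot do raises manip.PlanningError and nothing moves.
- manip.hand_in(): hands the job in, once; it reports no verdict.
Readings, each from a call of its own:
- manip.current_clock(): time.
- manip.current_q(): joint angles.
- manip.current_joint_velocities(): joint speeds.
- manip.current_tau(): joint torques, N m.
- manip.current_tool_pos(): TCP position.
- manip.current_tcp_rot(): TCP orientation.
- manip.current_force(): force on the tool from outside, world axes, zero at the start.
- manip.current_wrist_torque(): the same for the moment, N m.
- manip.current_finger_gap(): finger opening in m.
Only numpy, scipy, OpenCV 4.12 (cv2) and the standard library are available. Lean on these libraries where they do the work, as an engineer would, in place of code of your own. Each camera call takes 0.05 s, during which the arm holds its last target. There are 200 camera calls.

## Working session

There is one attempt and no reset: what is moved stays moved. The work goes in short steps, each a Python script; the robot and the scene stay as the last script left them, time stands still between calls to the robot, and variables do not carry over. Pictures are saved under pics/ and viewed, about 8 in all and at most 12, crops included, and the job is handed in when it is done.

```bash
ls; mkdir -p pics
python3 - <<'E'
from bench import manip, effector, viewer
import cv2
print(manip.current_clock(), manip.current_tool_pos(), manip.current_tcp_rot(), manip.grip_depth)
for n in ("top","side","wrist"):
    c=viewer.get_calibration(n); print(n,c)
    cv2.imwrite(f"pics/{n}0.png",viewer.get_image(n)[:,:,::-1])
t=cv2.imread("pics/top0.png"); 
cv2.imwrite("pics/top0b.png",cv2.resize(t,(800,600),interpolation=cv2.INTER_CUBIC))
E
```

```text
pics
0.0 [0.21522129 0.61261867 0.22571801] [ 8.15882771e-01  5.78216595e-01 -7.74684819e-04  5.22950351e-04] 0.0188
top {'vfov': 42.533234531946206, 'cx': 255.02602149517446, 'cy': 199.55410617334408, 'dist_coeffs': array([0.06084902, 0.        , 0.        , 0.        , 0.        ]), 'eye': array([ 0.34941714, -0.01971295,  1.35987538]), 'attitude': array([-0.69376662,  0.71434899, -0.05955701,  0.06961584])}
side {'vfov': 52.226089435696124, 'cx': 256.7075897890771, 'cy': 188.1633505882148, 'dist_coeffs': array([0.02697816, 0.        , 0.        , 0.        , 0.        ]), 'eye': array([ 0.43931995, -0.79822006,  0.76153587]), 'attitude': array([ 0.90303728, -0.09224062,  0.03325809, -0.41822153])}
wrist {'vfov': 64.81486372301761, 'cx': 252.03607987490213, 'cy': 193.07268647694966, 'dist_coeffs': array([-0.08227075,  0.        ,  0.        ,  0.        ,  0.        ]), 'eye': array([0.14147577, 0.63888612, 0.38439931]), 'attitude': array([0.80721778, 0.57190274, 0.08396211, 0.11948675])}
```

View pics/top0b.png

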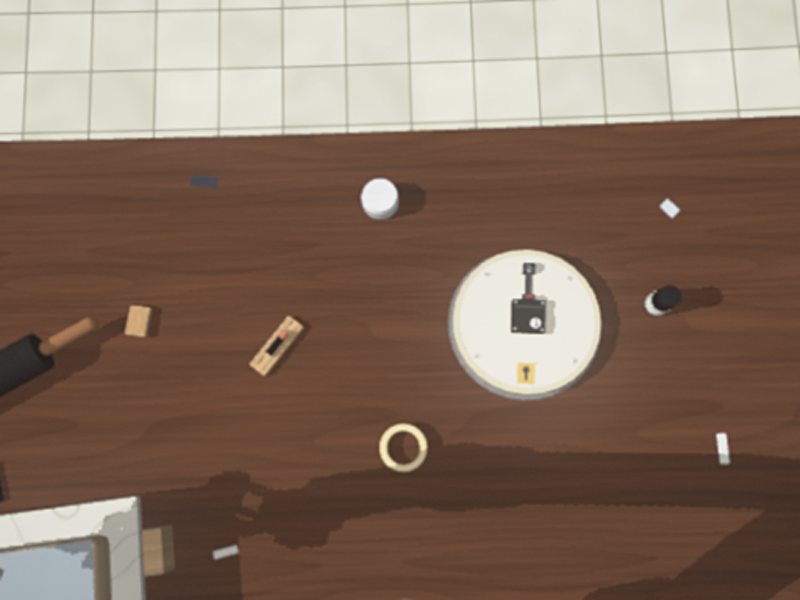

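The top view shows the rest with the cell at about (276,346), copper end up-right. The clock is at (526,323), with the holder pointing up in the picture (spring at 529,268, red lip at 529,297) and the hanger at (526,373). These are pixels of the 800x600 view.

```bash
cat > h.py <<'E'
from bench import manip, effector, viewer
import numpy as np, cv2
from scipy.spatial.transform import Rotation as R
def K(c): 
    f=192/np.tan(np.radians(c["vfov"])/2); return np.array([[f,0,c["cx"]],[0,f,c["cy"]],[0,0,1]])
def p2w(c,uv,z):
    "pixels (native) -> world at height z"
    u=cv2.undistortPoints(np.array([uv],float).reshape(-1,1,2),K(c),c["dist_coeffs"])[:,0]
    d=R.from_quat(c["attitude"]).apply(np.c_[u,np.ones(len(u))])
    return c["eye"]+d*((z-c["eye"][2])/d[:,2])[:,None]
def w2p(c,P):
    r=R.from_quat(c["attitude"]).inv()
    return cv2.projectPoints(r.apply(np.atleast_2d(P)-c["eye"]),np.zeros(3),np.zeros(3),K(c),c["dist_coeffs"])[0][:,0]
def down(ax_yaw):
    "tool z down, tool x at yaw"
    x=np.array([np.cos(ax_yaw),np.sin(ax_yaw),0]);z=np.array([0,0,-1.])
    return R.from_matrix(np.c_[x,np.cross(z,x),z]).as_quat()
def snap(n,name,crop=None,scale=1):
    c=viewer.get_calibration(n); im=viewer.get_image(n)[:,:,::-1]
    if crop: x0,y0,x1,y1=crop; im=im[y0:y1,x0:x1]
    cv2.imwrite(f"pics/{name}.png",cv2.resize(im,None,fx=scale,fy=scale,interpolation=cv2.INTER_CUBIC)); return c
E
python3 - <<'E'
from h import *
c=viewer.get_calibration("top"); s=.64
for n,uv,z in [("rest",(276,346),.014),("restUR",(295,324),.014),("restLL",(258,368),.014),("copper",(281,337),.02),("clock",(526,323),.036),("hang",(526,373),.036),("spring",(529,268),.047),("lip",(529,297),.057),("tape",(403,447),.024),("tin",(380,199),.045),("ink",(665,298),.08)]:
    print(n,p2w(c,[np.array(uv)*s],z)[0].round(3))
r=p2w(c,[np.array([276,346])*s],.014)[0]
for yaw in np.radians([0,45,90,135,-45,-90,-135]):
  q=manip.solve_ik([r[0],r[1],.2],down(yaw)); print(np.degrees(yaw), None if q is None else np.round(q,2))
E
```

```text
rest [0.544 0.214 0.014]
restUR [0.582 0.18  0.014]
restLL [0.506 0.245 0.014]
copper [0.559 0.204 0.02 ]
clock [ 0.568 -0.225  0.036]
hang [ 0.481 -0.22   0.036]
spring [ 0.663 -0.234  0.047]
lip [ 0.61  -0.229  0.057]
tape [ 0.362 -0.005  0.024]
tin [0.798 0.023 0.045]
ink [ 0.596 -0.451  0.08 ]
0.0 [-0.34  0.38 -0.1   1.76  0.04  1.01 -0.46]
45.0 [-0.22  0.39 -0.26  1.75  0.11  1.01  0.27]
90.0 [-0.16  0.4  -0.33  1.75  0.15  1.02  1.02]
135.0 [-0.05  0.42 -0.48  1.75  0.22  1.03  1.75]
-45.0 [-0.48  0.38  0.07  1.76 -0.03  1.   -1.18]
-90.0 [-0.6   0.38  0.23  1.77 -0.1   1.   -1.91]
-135.0 [-1.3   0.81  1.36  1.79 -0.83  1.27 -2.07]
```

Run:
```python
from h import *
yaw=np.radians(49.5)
manip.move_pose([.544,.213,.11],down(yaw)); print(manip.current_clock(),manip.current_q().round(2))
c=snap("wrist","w1",scale=1.5); print(c)
print(w2p(c,[[.544,.214,.014],[.582,.180,.014],[.506,.245,.014]])*1.5, manip.current_tool_pos())
```

```text
2.0667 [-0.23  0.5  -0.25  1.82  0.16  0.84  0.31]
{'vfov': 64.81486372301761, 'cx': 252.03607987490213, 'cy': 193.07268647694966, 'dist_coeffs': array([-0.08227075,  0.        ,  0.        ,  0.        ,  0.        ]), 'eye': array([0.48386863, 0.26557598, 0.26902328]), 'attitude': array([0.89803426, 0.41509631, 0.06192979, 0.13188715])}
[[376.71257484 293.57634225]
 [374.71348317 371.74867301]
 [374.86051313 209.77977231]] [0.54359144 0.21503718 0.11034219]
```

View pics/w1.png

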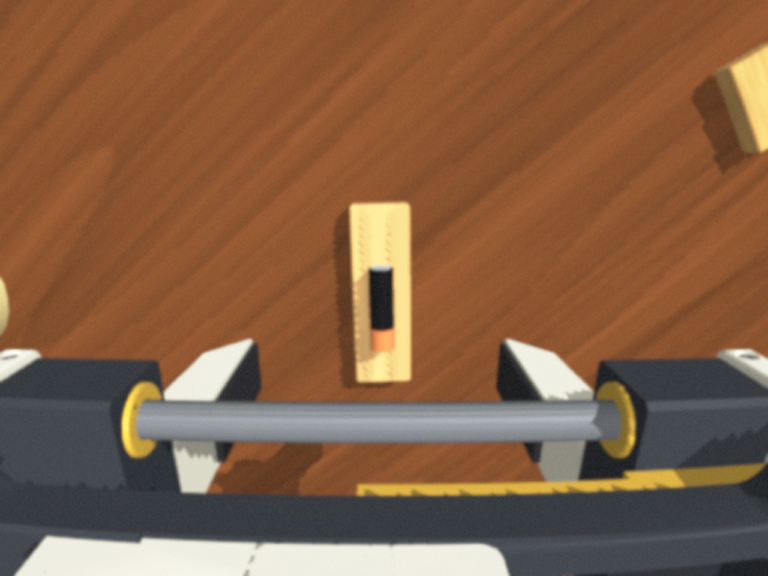

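The wrist view shows the rest's top corners at (350,204), (410,203), (357,382) and (411,380). The cell runs from its flat end at (381,267) to its copper end at (383,352), all in 1.5x pixels.

Run:
```python
from h import *
c=viewer.get_calibration("wrist"); s=1/1.5
q=p2w(c,np.array([(350,204),(410,203),(357,382),(411,380)])*s,.014)
print(q.round(4), q.mean(0).round(4))
a=q[2:].mean(0)-q[:2].mean(0); print("rest yaw",np.degrees(np.arctan2(a[1],a[0])),np.linalg.norm(a),np.linalg.norm(q[1]-q[0]),np.linalg.norm(q[3]-q[2]))
e=p2w(c,np.array([(381,269),(383,352)])*s,.0285); print(e, np.linalg.norm(e[1]-e[0]))
m=p2w(c,np.array([(370,300),(392,300)])*s,.02125); print(m, np.linalg.norm(m[1]-m[0]), m.mean(0))
d=e[1]-e[0];print("cell yaw",np.degrees(np.arctan2(d[1],d[0])), e.mean(0))
p=manip.current_tool_pos();print(p, R.from_quat(manip.current_tcp_rot()).as_matrix().round(4), manip.current_force())
```

```text
[[0.4946 0.2365 0.014 ]
 [0.5158 0.2623 0.014 ]
 [0.5802 0.1668 0.014 ]
 [0.6011 0.1935 0.014 ]] [0.5479 0.2148 0.014 ]
rest yaw -38.99030554371697 0.11000663717675319 0.033425770635067915 0.03390153800570122
[[0.53138444 0.22778049 0.0285    ]
 [0.56987443 0.19670648 0.0285    ]] 0.049467905680019665
[[0.5427222  0.20997614 0.02125   ]
 [0.55091104 0.21959896 0.02125   ]] 0.01263549926958582 [0.54681662 0.21478755 0.02125   ]
cell yaw -38.91486647450565 [0.55062944 0.21224349 0.0285    ]
[0.54359144 0.21503718 0.11034219] [[ 6.474e-01  7.622e-01  4.000e-04]
 [ 7.622e-01 -6.474e-01  1.100e-03]
 [ 1.100e-03 -5.000e-04 -1.000e+00]] [0.44491074 0.35496074 0.0922049 ]
```

```bash
cat >> h.py <<'E'
def goto(p,o=None,vel=.1,n=2,tol=3e-4,quiet=False):
    "straight move, corrected by the read-out residual"
    p=np.array(p,float); cmd=p.copy()
    for i in range(n):
        manip.servo_line(cmd,o,vel); e=p-manip.current_tool_pos()
        if np.abs(e).max()<tol: break
        cmd=cmd+e; vel=.03
    if not quiet: print("t",round(manip.current_clock(),2),"err mm",((p-manip.current_tool_pos())*1e3).round(2),"F",manip.current_force().round(2))
    return cmd
E
python3 - <<'E'
from h import *
o=down(np.radians(51.0)); m=np.array([.5512,.2118])
goto([*m,.045],o,.12)
for _ in range(4): manip.sleep(.05); print(manip.current_force().round(2))
goto([*m,.0173],o,.08,n=3)
print(np.degrees(R.from_quat(manip.current_tcp_rot()).as_euler('zyx')))
E
```

```text
t 3.06 err mm [-0.44  0.12 -0.71] F [-0.23  0.37 -0.12]
[-0.89  0.22  0.69]
[-0.4   0.51 -0.9 ]
[-0.15 -0.03 -0.44]
[ 0.02 -0.54 -0.23]
t 4.25 err mm [0.72 0.32 0.51] F [ 0.31 -0.01 -0.51]
[-5.10021130e+01 -6.94733708e-03  1.79993477e+02]
```

Run:
```python
from h import *
P=[]
for _ in range(6): manip.sleep(.05); P.append(np.r_[manip.current_tool_pos()*1e3,manip.current_force()])
print(np.round(P,2))
print([manip.current_tool_pos()[2]*1e3 for _ in range(3)])
```

```text
[[ 5.5055e+02  2.1149e+02  1.6840e+01  7.3000e-01  3.3000e-01 -7.0000e-01]
 [ 5.5063e+02  2.1153e+02  1.6820e+01  6.7000e-01  2.2000e-01 -2.6000e-01]
 [ 5.5067e+02  2.1158e+02  1.6840e+01 -1.1000e-01 -5.6000e-01  6.0000e-02]
 [ 5.5069e+02  2.1160e+02  1.6850e+01  3.2000e-01 -4.9000e-01 -6.1000e-01]
 [ 5.5066e+02  2.1158e+02  1.6830e+01  2.4000e-01 -3.0000e-02  4.7000e-01]
 [ 5.5067e+02  2.1159e+02  1.6810e+01 -4.8000e-01 -9.0000e-02 -1.1000e-01]]
[np.float64(16.809213429834998), np.float64(16.809213429834998), np.float64(16.809213429834998)]
```

```bash
sed -i 's/manip.servo_line(cmd,o,vel); e=/manip.servo_line(cmd,o,vel); manip.sleep(.2); e=/' h.py
cat >> h.py <<'E'
def force(n=8):
    "mean outside force, world"
    F=[]
    for _ in range(n): manip.sleep(.02); F.append(manip.current_force())
    return np.mean(F,0)
E
python3 - <<'E'
from h import *
o=down(np.radians(51.0)); m=np.array([.5512,.2118])
goto([*m,.0173],o,.03,n=2)
print(force())
effector.close(40); print(manip.current_finger_gap(), manip.current_tool_pos(), force())
goto([*m,.10],o,.15,n=1)
print(manip.current_finger_gap(), force(), manip.current_clock())
E
```

```text
t 5.0 err mm [-0.    0.05  0.02] F [-0.52  0.08 -0.05]
[ 0.0285789  -0.21859513 -0.12406027]
0.013133640855648922 [0.55120223 0.21178972 0.01729298] [ 0.08862793  0.07957718 -0.03861434]
t 7.37 err mm [0.95 0.4  1.37] F [-0.05  0.22  0.04]
0.01347759310762046 [-0.11617611  0.14346028 -0.28011348] 7.5
```

Run:
```python
from h import *
manip.move_pose([.59,-.226,.13],down(np.radians(-93.5))); manip.sleep(.3)
print(manip.current_clock(),manip.current_tool_pos(),manip.current_q().round(2),manip.current_finger_gap())
c=snap("wrist","w2",scale=1.5); print(c)
```

```text
9.4167 [ 0.59020675 -0.22526972  0.12991192] [ 0.03  0.56  0.39  1.7  -0.26  0.93 -1.1 ] 0.013366660384078553
{'vfov': 64.81486372301761, 'cx': 252.03607987490213, 'cy': 193.07268647694966, 'dist_coeffs': array([-0.08227075,  0.        ,  0.        ,  0.        ,  0.        ]), 'eye': array([ 0.66831548, -0.22995024,  0.28850401]), 'attitude': array([-0.6781992 ,  0.72020209,  0.10671149, -0.09983717])}
```

View pics/w2.png

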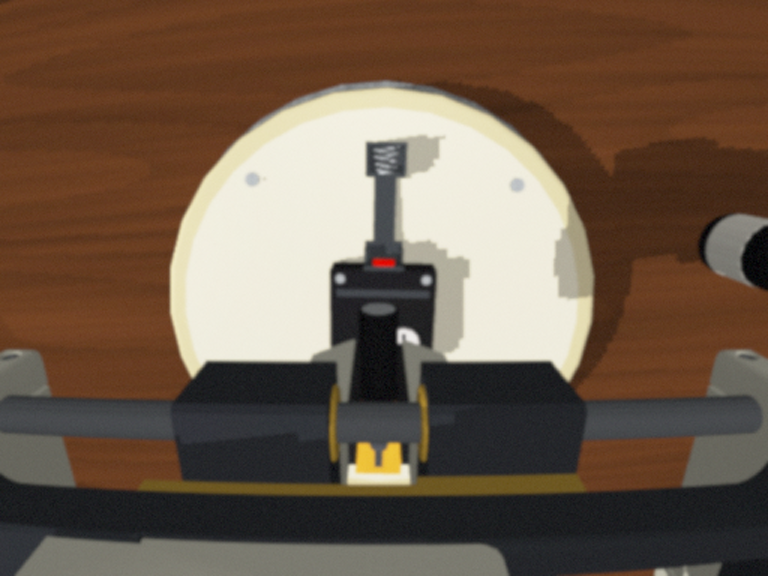

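The cell is held in line below the gripper bar, with its flat end at (379,309). The holder is above it: spring at (386,158), red lip at (384,263). I'll enlarge that region.

Run:
```python
import cv2,numpy as np
im=cv2.imread("pics/w2.png"); im=cv2.resize(im,(512,384),interpolation=cv2.INTER_AREA)[85:245,205:305]
im=np.clip(255*(im/255.)**.6,0,255).astype('uint8')
cv2.imwrite("pics/w2c.png",cv2.resize(im,None,fx=3.75*1.0,fy=3.75,interpolation=cv2.INTER_CUBIC))
```

```text
(no output)
```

View pics/w2c.png

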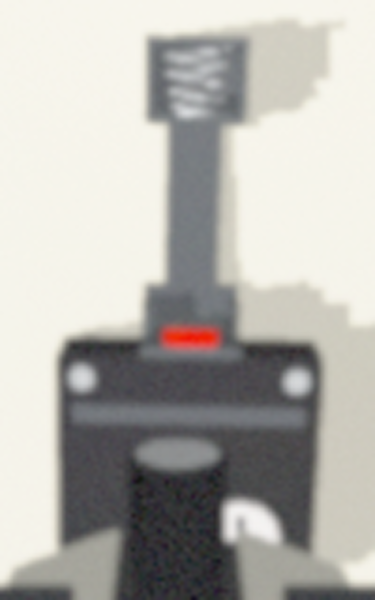

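The crop shows:
- Spring box: outer edges u=148 to 247, v=38 to 122.
- Floor strip: u=168 to 219 at v=200.
- Lip-end walls: u=146 to 237 at v=287.
- Red lip: u=161 to 221, v=328 to 348.
- Movement's front corners: (62,343) and (318,347).
- Flat end of the held cell: centre (178,455), u=132 to 223.

Run:
```python
from h import *
c=viewer.get_calibration("wrist")
f=lambda pts,z: p2w(c,[(205+u/3.75,85+v/3.75) for u,v in pts],z)
def show(n,pts,z):
    w=f(pts,z); print(n,w.mean(0).round(4), "w",np.linalg.norm(w[1]-w[0]).round(4)); return w.mean(0)
a=show("box outer end",[(148,38),(248,38)],.054)
b=show("box inner end",[(148,122),(246.5,122)],.051)
fl=show("floor",[(168,200),(219,200)],.040)
d=show("lip-walls",[(146,287),(237,287)],.049)
e=show("lip inner",[(161,328),(221,328)],.0575)
e2=show("lip outer",[(161,348),(221,348)],.0575)
mv=show("movement front",[(62,343),(318,347)],.054)
w=f([(62,343),(318,347)],.054)[1]-f([(62,343),(318,347)],.054)[0]; print("yaw from movement", np.degrees(np.arctan2(w[1],w[0])))
g=e-b; print("yaw", np.degrees(np.arctan2(g[1],g[0]))); g=mv-a; print("yaw2",np.degrees(np.arctan2(g[1],g[0])))
cf=show("cell flat",[(132,455),(223,455)],.134)
p=manip.current_tool_pos(); r=R.from_quat(manip.current_tcp_rot()).as_matrix()
print("pred cell_minus",p-[0,0,-.004]+ -r[:,1]*.02525, -r[:,1], p)
```

```text
box outer end [ 0.6733 -0.2346  0.054 ] w 0.0198
box inner end [ 0.6568 -0.2336  0.051 ] w 0.0201
floor [ 0.6397 -0.232   0.04  ] w 0.0111
lip-walls [ 0.6223 -0.2304  0.049 ] w 0.0195
lip inner [ 0.6152 -0.2298  0.0575] w 0.0125
lip outer [ 0.611  -0.2296  0.0575] w 0.0126
movement front [ 0.6108 -0.2294  0.054 ] w 0.0545
yaw from movement -94.3730204874439
yaw 174.8640939897508
yaw2 175.2751006678565
cell flat [ 0.6142 -0.2269  0.134 ] w 0.0131
pred cell_minus [ 0.61534477 -0.22699887  0.13393541] [ 9.98190738e-01 -6.01269011e-02 -7.54062465e-05] [ 0.59014046 -0.22548067  0.12993731]
```

```bash
cat >> h.py <<'E'
YAW=np.radians(175.3); U=np.array([np.cos(YAW),np.sin(YAW),0]); Z=np.array([0,0,1.])
C=np.array([.6107,-.2296,.040])   # contact face on centre line, floor height (estimate)
def pose(s,h,th):
    "tool pose with cell_minus at s along U from C, h above the floor, nub up by th deg"
    t=np.radians(th); a=U*np.cos(t)+Z*np.sin(t); n=-U*np.sin(t)+Z*np.cos(t)
    p=C+s*U+h*Z+.02525*a-.004*n
    return p,R.from_matrix(np.c_[np.cross(a,-n),a,-n]).as_quat()
class Mover:
    "small steps with integral correction of the read-out error"
    def __init__(s): s.b=np.zeros(3)
    def to(s,S,h,th,vel=.03,settle=.12,n=1):
        p,o=pose(S,h,th)
        for _ in range(n):
            manip.servo_line(p+s.b,o,vel); manip.sleep(settle)
            s.e=p-manip.current_tool_pos(); s.b+=.8*s.e
        return (S-s.e@U)   # s really reached
E
python3 - <<'E'
from h import *
p,o=pose(-.042,.0473,25); print(p, manip.solve_ik(p,o))
manip.move_pose(p,o)
m=Mover()
m.to(-.042,.0473,25,n=2); m.to(-.042,.020,25,.08); m.to(-.042,.0079,25,.05,n=3); print("err",m.e*1e3)
F0=force(20); np.save("F0.npy",F0); print("F0",F0,manip.current_clock(),manip.current_wrist_torque())
np.save("b.npy",m.b)
c=snap("wrist","w3",(170,90,342,219),4.65)
E
```

```text
[ 0.62806666 -0.2310278   0.09434588] [ 0.06111207  0.96195974  0.40496782  1.15399441 -0.20780756  1.50235153
 -1.2196381 ]
err [0.05764598 0.14572528 0.01527159]
F0 [-0.03670687  0.21844013 -0.16692803] 12.975 [-0.0673114  -0.31111384  0.00665457]
```

View pics/w3.png

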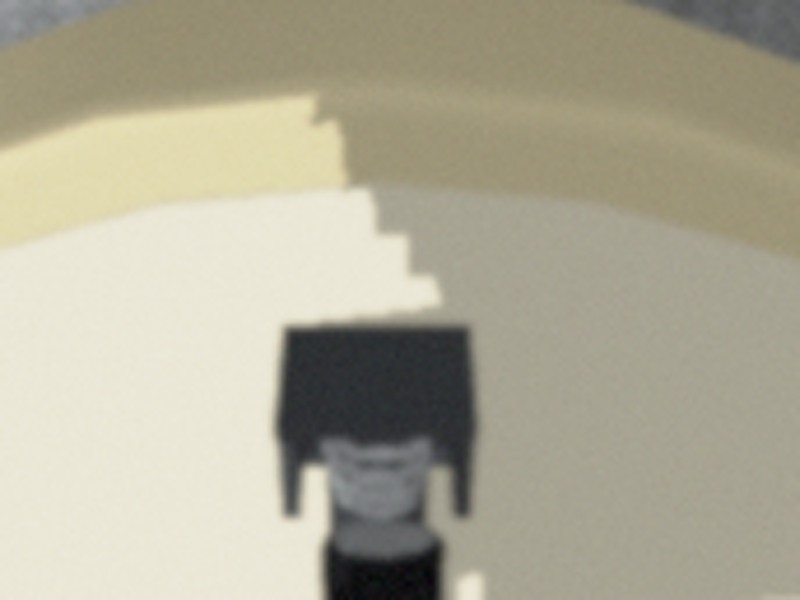

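The crop shows the cell's flat end centred at u≈383. The spring and side walls are centred at u≈377, so the cell is about 0.7 mm too far right (towards -y) and clear of the spring. I'll shift it and then feel for the spring.

```bash
sed -i 's/^C=np.array(\[.6107,-.2296/C=np.array([.6107,-.2289/' h.py
python3 - <<'E'
from h import *
F0=np.load("F0.npy"); m=Mover(); m.b=np.load("b.npy")
m.to(-.042,.0079,25,n=2)
L=[]; s=-.042
for k in range(12):
    s-=.001; r=m.to(s,.0079,25,.02,.1); f=force(8)-F0; L.append((r*1e3,f@U))
    print(round(r*1e3,2),"Fu %.2f"%(f@U),"Fz %.2f"%f[2],"Fy %.2f"%f[1])
    if f@U>3.0 or np.abs(f).max()>4: break
np.save("b.npy",m.b); print(manip.current_clock(),manip.current_finger_gap())
E
```

```text
-42.92 Fu 0.14 Fz -0.10 Fy -0.34
-44.04 Fu -0.04 Fz -0.16 Fy -0.29
-45.0 Fu 0.35 Fz 0.19 Fy -0.30
-46.01 Fu -0.18 Fz -0.23 Fy -0.30
-47.02 Fu -0.10 Fz -0.25 Fy -0.47
-48.01 Fu 0.03 Fz -0.07 Fy -0.46
-48.6 Fu 2.02 Fz 0.25 Fy 0.19
-50.06 Fu 2.86 Fz 0.52 Fy 0.14
-51.08 Fu 3.24 Fz 0.20 Fy 0.69
18.1083 0.013650859329955398
```

Run:
```python
from h import *
F0=np.load("F0.npy"); m=Mover(); m.b=np.load("b.npy")
L=[]; s=-.051
for k in range(7):
    s-=.0008; r=m.to(s,.0079,25,.02,.1,n=1+(k==6)); f=force(10)-F0; d=(f@U-1.5)/.8; L.append(r*1e3+d)
    print(round(r*1e3,2),"Fu %.2f"%(f@U),"S0 %.2f"%L[-1],"Fz %.2f"%f[2],"Fy %.2f"%f[1],"gap %.2f"%(1e3*manip.current_finger_gap()))
    if f@U>8.4 or abs(f[2])>4: break
np.save("b.npy",m.b); print(np.mean(L),manip.current_clock(),manip.current_wrist_torque())
c=snap("wrist","w4",(170,90,342,219),4.65)
```

```text
-51.84 Fu 4.03 S0 -48.68 Fz 0.38 Fy 0.49 gap 12.69
-52.63 Fu 4.46 S0 -48.93 Fz 0.95 Fy 0.03 gap 13.23
-53.33 Fu 5.22 S0 -48.68 Fz 0.85 Fy 0.18 gap 13.70
-53.93 Fu 5.79 S0 -48.57 Fz 1.07 Fy 0.24 gap 13.18
-54.7 Fu 6.62 S0 -48.30 Fz 1.58 Fy 0.35 gap 13.69
-55.49 Fu 6.55 S0 -49.17 Fz 1.41 Fy 0.58 gap 13.19
-56.46 Fu 7.80 S0 -48.59 Fz 1.95 Fy 0.89 gap 13.52
-48.702833768826885 22.075 [ 0.05833023  1.35296635 -0.05674292]
```

View pics/w4.png

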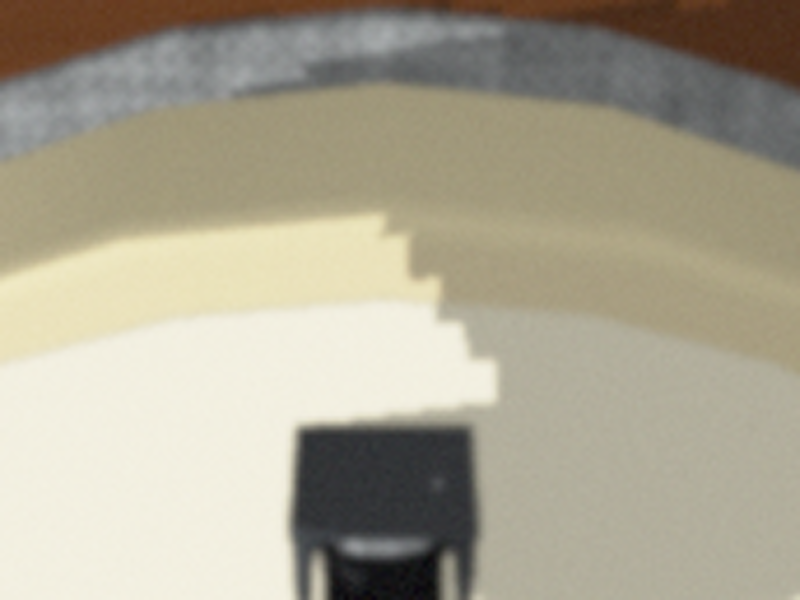

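The cell (u=327 to 440) is now centred between the walls (310 to 460), and the flat end is against the spring at 7.8 N. Next I'll set the compression to about 8.2 mm and roll in small steps, watching the force.

```bash
cat > roll.py <<'E'
from h import *
import sys
F0=np.load("F0.npy"); m=Mover(); m.b=np.load("b.npy")
t0,t1,dt,h1=map(float,sys.argv[1:5]); ds=float(sys.argv[5]); h0=float(sys.argv[6])  # deg, end height mm, offset mm
TH=np.arange(t0,t1-1e-6,-dt)
for th in TH:
    D=8.25; s=-(49.0-4*(1/np.cos(np.radians(th))-1)+D)/1e3+ds/1e3
    h=(h1+(h0-h1)*(th-t1)/max(t0-t1,1e-6))/1e3
    r=m.to(s,h,th,.02,.1,n=1+(th==TH[0])); f=force(12)-F0; fu=f@U
    print("%.1f"%th,"s %.2f e %s"%(r*1e3,(m.e*1e3).round(2)),"Fu %.2f Fz %.2f Fy %.2f"%(fu,f[2],f[1]),"My %.2f"%manip.current_wrist_torque()[1])
    if abs(f[2])>5 or fu>9.4 or fu<6.3: print("STOP"); break
    ds+=np.clip((fu-8.1)/.8,-.5,.5)*.3*(abs(fu-8.1)>.25)
np.save("b.npy",m.b); print("ds %.2f"%ds,manip.current_clock())
E
python3 roll.py 25 12.5 2.5 7.8 0 7.9
```

```text
25.0 s -56.76 e [0.08 0.01 0.03] Fu 7.92 Fz 1.61 Fy 0.92 My 1.42
22.5 s -56.82 e [ 0.17  0.84 -0.45] Fu 7.80 Fz 3.02 Fy -0.18 My 1.60
20.0 s -56.76 e [0.37 0.25 0.27] Fu 7.95 Fz 1.63 Fy -0.62 My 1.61
17.5 s -56.97 e [0.23 0.34 0.06] Fu 7.92 Fz 1.93 Fy -1.05 My 1.68
15.0 s -56.94 e [ 0.26 -0.18  0.34] Fu 8.12 Fz 0.69 Fy -0.84 My 1.75
12.5 s -57.02 e [ 0.23 -0.18  0.26] Fu 8.34 Fz 0.45 Fy -0.41 My 1.75
ds -0.11 25.775
```

```bash
python3 roll.py 10.5 0 1.5 7.5 -0.1 7.8
python3 - <<'E'
from h import *
snap("wrist","w5",(150,70,350,220),4)
E
```

```text
10.5 s -57.24 e [ 0.03 -0.15  0.21] Fu 8.17 Fz -0.27 Fy -0.50 My 1.75
9.0 s -57.16 e [ 0.13 -0.13  0.1 ] Fu 8.18 Fz -0.49 Fy -0.40 My 1.78
7.5 s -57.23 e [ 0.07 -0.12  0.07] Fu 7.84 Fz -0.87 Fy -0.22 My 1.84
6.0 s -57.34 e [ 0.08 -0.06  0.06] Fu 8.26 Fz -0.46 Fy -0.00 My 1.94
4.5 s -57.38 e [ 0.05 -0.06  0.03] Fu 8.29 Fz -0.55 Fy -0.06 My 1.92
3.0 s -57.41 e [ 0.03 -0.05  0.03] Fu 8.29 Fz -0.30 Fy 0.14 My 2.00
1.5 s -57.44 e [-0.   -0.08  0.03] Fu 8.23 Fz -0.15 Fy 0.07 My 2.08
0.0 s -57.44 e [ 0.01 -0.01  0.  ] Fu 8.39 Fz -0.15 Fy 0.28 My 2.10
ds -0.09 30.525
```

View pics/w5.png

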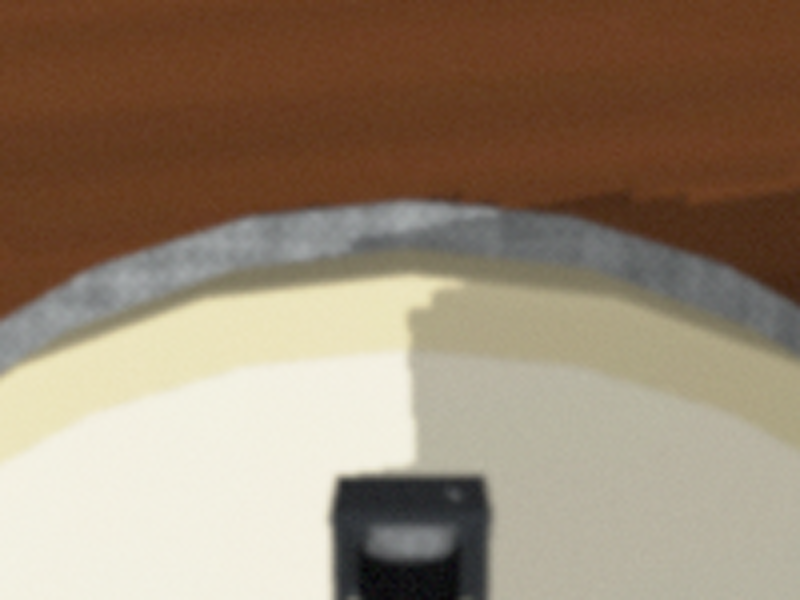

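Run:
```python
from h import *
F0=np.load("F0.npy"); m=Mover(); m.b=np.load("b.npy"); s=-.05735
T0=manip.current_wrist_torque()
for h in (7.5,7.2,6.9,6.6,6.3,6.0):
    m.to(s,h/1e3,0,.02,.1); f=force(12)-F0
    print(h,(m.e*1e3).round(2),"Fu %.2f Fz %.2f Fy %.2f"%(f@U,f[2],f[1]),manip.current_wrist_torque().round(3))
    if f[2]>1.5: break
np.save("b.npy",m.b); print(manip.current_clock())
```

```text
7.5 [-0.12 -0.04  0.03] Fu 8.36 Fz 0.04 Fy 0.06 [ 0.003  2.06  -0.032]
7.2 [-0.11  0.   -0.15] Fu 8.47 Fz 0.70 Fy 0.22 [0.104 2.098 0.048]
6.9 [-0.11 -0.05 -0.38] Fu 9.54 Fz 2.45 Fy 0.71 [ 0.145  2.199 -0.044]
32.225
```

Run:
```python
from h import *
F0=np.load("F0.npy"); m=Mover(); m.b=np.load("b.npy"); s=-.0572; m.b[2]=0
for h,th in ((7.4,0),(7.4,0),(7.4,-.5),(7.4,-1),(7.4,-1.5),(7.4,-2)):
    r=m.to(s,h/1e3,th,.02,.1); f=force(12)-F0
    print(h,th,"%.2f"%(r*1e3),(m.e*1e3).round(2),"Fu %.2f Fz %.2f Fy %.2f"%(f@U,f[2],f[1]),manip.current_wrist_torque().round(3))
    if f[2]>1.3: break
np.save("b.npy",m.b); print(manip.current_clock())
snap("side","s1"); 
c=viewer.get_calibration("side"); x,y=w2p(c,[C-.025*U])[0].astype(int); print(x,y)
im=cv2.imread("pics/s1.png")[y-50:y+40,x-60:x+60]
cv2.imwrite("pics/s1c.png",cv2.resize(np.clip(255*(im/255.)**.6,0,255).astype('uint8'),None,fx=6.5,fy=6.5,interpolation=cv2.INTER_CUBIC))
```

```text
7.4 0 -57.48 [-0.28  0.03  0.15] Fu 9.60 Fz 4.58 Fy 1.17 [ 0.215  2.329 -0.005]
32.775
297 257
```

View pics/s1c.png

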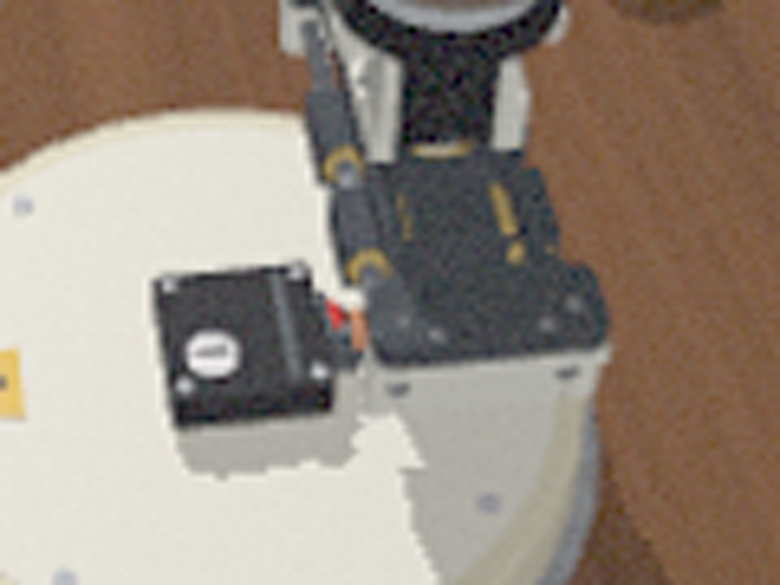

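The side crop shows the copper end just in front of the red lip, at (345,320), and below it. My reset of the z correction pressed the cell onto the floor at 4.6 N. I'll ease that off first, then check the pitch by feel.

Run:
```python
from h import *
F0=np.load("F0.npy"); m=Mover(); m.b=np.load("b.npy"); s=-.0570; m.b[2]+=.0005
for i,(h,th) in enumerate(((7.6,0),(7.6,0),(7.5,0),(7.5,-.5),(7.5,-1),(7.5,-1.5),(7.5,-2))):
    r=m.to(s,h/1e3,th,.02,.1); f=force(12)-F0
    print(h,th,"%.2f"%(r*1e3),(m.e*1e3).round(2),"Fu %.2f Fz %.2f Fy %.2f"%(f@U,f[2],f[1]),manip.current_wrist_torque().round(3))
    if i>1 and f[2]>1.3: break
np.save("b.npy",m.b); print(manip.current_clock())
```

```text
7.6 0 -56.90 [ 0.1  -0.03  0.2 ] Fu 8.57 Fz 0.48 Fy 0.13 [ 0.136  2.023 -0.013]
7.6 0 -56.92 [ 0.07 -0.04  0.18] Fu 8.04 Fz 0.18 Fy 0.40 [0.027 2.015 0.015]
7.5 0 -56.99 [ 0.01 -0.02  0.03] Fu 8.13 Fz -0.00 Fy 0.45 [ 0.089  1.997 -0.02 ]
7.5 -0.5 -57.11 [-0.12 -0.03 -0.05] Fu 7.53 Fz 0.25 Fy 0.39 [ 0.091  1.978 -0.005]
7.5 -1 -57.19 [-0.19 -0.03 -0.23] Fu 8.05 Fz 1.15 Fy 0.49 [0.106 2.038 0.024]
7.5 -1.5 -57.19 [-0.19 -0.02 -0.42] Fu 8.37 Fz 3.16 Fy 0.74 [0.24  2.198 0.025]
36.125
```

Feel shows the nub end is on the floor at about -0.5°, so the cell is level. Now I'll ease it forward under the lip onto the contact.

Run:
```python
from h import *
F0=np.load("F0.npy"); m=Mover(); m.b=np.load("b.npy"); m.b[2]+=.0007
s=-57.0
m.to(s/1e3,.0075,-.4,.02,.1)
for k in range(12):
    r=m.to(s/1e3,.0075,-.4,.02,.1); f=force(10)-F0
    ex=1.5+.8*(-49.0-r*1e3)
    print("%.2f"%(r*1e3),(m.e*1e3).round(2),"Fu %.2f (spring %.2f) Fz %.2f Fy %.2f"%(f@U,ex,f[2],f[1]))
    if f@U<ex-1.3 or abs(f[2])>4: break
    s+=.5
np.save("b.npy",m.b); print(manip.current_clock())
```

```text
-56.80 [ 0.19 -0.07 -0.03] Fu 7.95 (spring 7.74) Fz -0.29 Fy 0.67
-56.60 [-0.11 -0.07 -0.02] Fu 7.63 (spring 7.58) Fz -0.29 Fy 0.57
-56.12 [-0.13 -0.05 -0.04] Fu 7.49 (spring 7.20) Fz -0.48 Fy 0.49
-55.66 [-0.17 -0.06 -0.01] Fu 7.08 (spring 6.83) Fz -0.71 Fy 0.41
-55.26 [-0.26 -0.01 -0.05] Fu 6.40 (spring 6.51) Fz -0.85 Fy 0.16
-54.76 [-0.26  0.01 -0.07] Fu 6.50 (spring 6.11) Fz -1.29 Fy 0.59
-54.23 [-0.23 -0.04 -0.06] Fu 5.74 (spring 5.68) Fz -1.22 Fy 0.21
-53.77 [-0.27 -0.01 -0.09] Fu 5.66 (spring 5.32) Fz -1.07 Fy 0.57
-53.29 [-0.29  0.01 -0.12] Fu 5.05 (spring 4.93) Fz -1.38 Fy 0.35
-53.07 [-0.57  0.04 -0.26] Fu 5.14 (spring 4.75) Fz -2.35 Fy 0.53
-52.58 [-0.58  0.09 -0.36] Fu 4.40 (spring 4.37) Fz -2.72 Fy 0.55
-52.11 [-0.6   0.14 -0.39] Fu 2.89 (spring 3.99) Fz -2.13 Fy 0.60
42.675
```

Run:
```python
from h import *
F0=np.load("F0.npy"); m=Mover(); m.b=np.load("b.npy")
for h in (7.4,7.2,7.1,7.0):
    r=m.to(-.0524,h/1e3,-.5,.02,.1); f=force(10)-F0
    print(h,"%.2f"%(r*1e3),(m.e*1e3).round(2),"Fu %.2f Fz %.2f Fy %.2f"%(f@U,f[2],f[1]))
    if f[2]>.7: break
np.save("b.npy",m.b); print(manip.current_clock())
```

```text
7.4 -52.24 [ 0.18  0.17 -0.21] Fu 4.31 Fz 1.96 Fy 1.17
43.1917
```

Run:
```python
from h import *
effector.open_jaws(); print(manip.current_finger_gap(), force()-np.load("F0.npy"))
p=manip.current_tool_pos(); manip.servo_line(p+[0,0,.10],None,.08)
o=down(np.radians(-94.7)); manip.move_pose([.59,-.2275,.16],o); manip.sleep(.2)
c=snap("wrist","w6",(205,85,305,245),3.75); print(manip.current_clock())
```

```text
0.09176038384924819 [ 0.08711202 -0.34618136  0.15828506]
46.5917
```

View pics/w6.png

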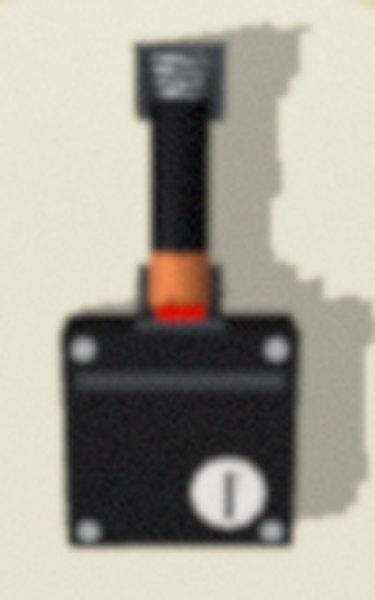

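The cell lies in the holder with its copper end under the red lip, which is fully visible above it (v=303 to 320). The flat end is at v≈100 and the copper edge at v≈250. One numeric check against the model follows.

Run:
```python
from h import *
c=viewer.get_calibration("wrist")
f=lambda u,v,z: (p2w(c,[(205+u/3.75,85+v/3.75)],z)[0]-C)@U*1e3
print("flat",f(181,101,.0545),"copper edge",f(181,251,.0545),"lip inner",f(181,304,.0575),"box inner end",f(181,118,.051),"box outer",f(181,43,.054), "end wall/lip outer",f(181,321,.0575))
for z in (.051,.0545,.058):
  w=p2w(c,[(205+u/3.75,85+v/3.75) for u,v in [(152,130),(209,130),(150,275),(211,275)]],z); print(z,np.linalg.norm(w[1]-w[0]),np.linalg.norm(w[3]-w[2]))
im=viewer.get_image("side")[:,:,::-1]; k=viewer.get_calibration("side"); x,y=w2p(k,[C-.025*U])[0].astype(int)
cv2.imwrite("pics/s2c.png",cv2.resize(im[y-30:y+30,x-40:x+40],None,fx=9,fy=9,interpolation=cv2.INTER_CUBIC))
```

```text
flat -50.2509938279037 copper edge -16.11539855989064 lip inner -4.128989156243389 box inner end -46.33164737972837 box outer -62.925832763358365 end wall/lip outer -0.0639347525595791
0.051 0.013121291235216381 0.014515427540869394
0.0545 0.01294930529414306 0.01432516810519759
0.058 0.012777319353069786 0.01413490866952575
```

View pics/s2c.png

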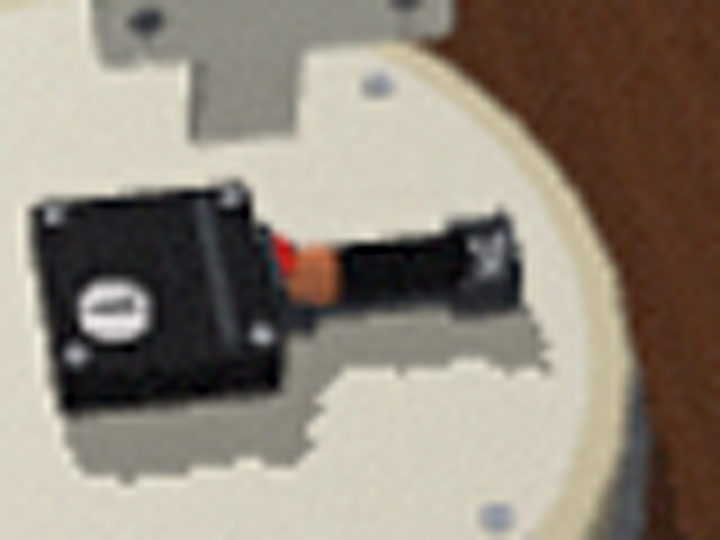

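The numbers mostly fit a seated cell: flat end at -50.3 mm against -50.5 expected. The copper edge is about 1.5 mm off, though, so I'll look closer from directly above the lip.

Run:
```python
from h import *
manip.servo_line([.545,-.2237,.085],down(np.radians(-94.7)),.12); manip.sleep(.3)
c=viewer.get_calibration("wrist"); ims=np.mean([viewer.get_image("wrist").astype(float) for _ in range(4)],0)[:,:,::-1]
np.save("c7.npy",c,allow_pickle=True)
x,y=w2p(c,[C-.025*U])[0].astype(int); print(x,y,manip.current_clock(),c["eye"])
x0,y0=x-50,y-75; print(x0,y0)
im=ims[y0:y0+120,x0:x0+100]
cv2.imwrite("pics/w7.png",cv2.resize(np.clip(255*(im/255.)**.6,0,255).astype('uint8'),None,fx=5,fy=5,interpolation=cv2.INTER_CUBIC))
for n,s,z in [("flat top edge seated",-.0505,.0545),("copper seated",-.0145,.0545),("copper if 2mm short",-.0165,.0545),("lip inner",-.0035,.0575),("wall outer",.0025,.0575),("box inner end",-.0465,.051),("box outer",-.0625,.054)]:
    P=C+s*U; P[2]=z; print(n,((w2p(c,[P])[0]-[x0,y0])*5).round(1))
```

```text
251 83 48.025 [ 0.62337201 -0.23009332  0.24415741]
201 8
flat top edge seated [254.6 139.7]
copper seated [254.7 458.7]
copper if 2mm short [254.7 441.5]
lip inner [254.7 552.6]
wall outer [254.7 602.9]
box inner end [254.6 181.8]
box outer [254.6  30.1]
```

View pics/w7.png

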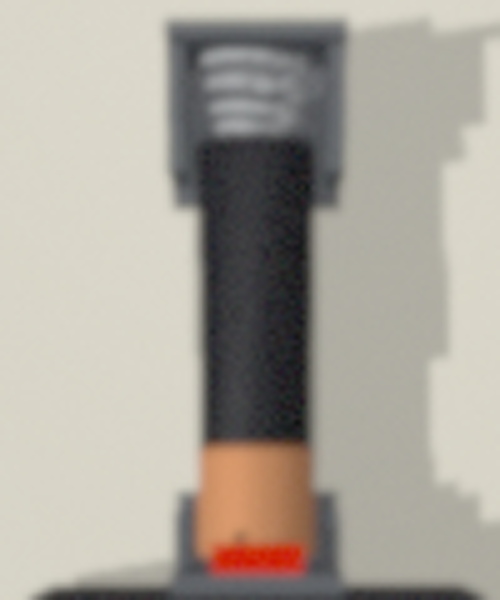

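The close view, corrected for the same 0.9 mm offset that the lip and box edges show, fits a seated cell. The flat edge is at v≈140 against 132 expected, and the copper edge at 443 against 451. A cell caught on the lip would show about 115 and 433. As a last feel for level, I'll touch the nub end's top gently with the closed fingertips.

Run:
```python
from h import *
o=down(np.radians(-94.7)); effector.close(5)
P=C-.0165*U
manip.servo_line([P[0],P[1],.075],o,.1); cmd=goto([P[0],P[1],.060],o,.05,n=2); F=force(12)
b=cmd-[P[0],P[1],.060]
for z in np.arange(57.5,52.4,-.5):
    manip.servo_line([P[0]+b[0],P[1]+b[1],z/1e3+b[2]],None,.03); manip.sleep(.1); f=force(6)-F
    if z<56.6: print(z,"z %.2f"%(manip.current_tool_pos()[2]*1e3),f.round(2))
    if f[2]>1.5: break
p=manip.current_tool_pos(); manip.servo_line(p+[0,0,.09],None,.12)
print(manip.current_clock(), manip.current_force())
```

```text
t 51.09 err mm [-0.22  0.11 -0.27] F [-0.16 -0.45  0.05]
56.5 z 56.49 [ 0.23  0.09 -0.08]
56.0 z 56.01 [-0.06  0.2  -0.33]
55.5 z 55.49 [-0.11  0.07 -0.44]
55.0 z 55.00 [-0.07 -0.06 -0.17]
54.5 z 54.75 [-1.33  0.35  2.83]
55.3417 [-1.08047215  0.21863552 -0.42694329]
```

Run:
```python
from h import *
manip.sleep(.3); print(manip.current_tool_pos(),manip.current_clock()); manip.hand_in()
```

```text
[ 0.6268245  -0.23020637  0.14400031] 55.6417
the job is handed in; nothing more can be done
```

The battery cell is in the clock's holder, lying level with its nub under the red lip. I handed the job in at 55.6 s with the arm clear of everything; hand-in gives no verdict.

**What I did:** I took the cell from the rest and held it nub-up at 25°, with its flat end to the spring. I felt the spring, pressed it in about 8.2 mm (about 8 N), and rolled the cell down past the lip to level. Then I eased it forward onto the contact, felt it touch, and let go.

**Last checks:**
- **Level:** a light touch on top of the nub end (2.8 N) found it at 54.75 mm, against 54.5 mm for a cell lying flat. That is within about 0.3 mm.
- **Seated on the contact:** the close picture shows the copper end under the lip and the flat end on the spring, fitting a seated cell to about 1 mm.
- **Did not agree:** the black part of the cell measured about 34 mm long in the pictures instead of 36. I put that down to image blur. A cell caught on the lip would have its flat end about 2 mm further back than seated, and it measured about 1 mm further forward.

**Not quite as intended:** once the cell was level, a wrong height correction pressed it on the holder floor with 4.6 N. The force along the spring then read up to 9.6 N, slightly over the spring's 9.1 N solid point. I eased off straight away, and the forces stayed well under the 25 N limit. I did not touch any of the other things on the table.

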